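# Unpack relay modules from a carton and snap them onto the mounting rail

## Task

Fold both flaps of the carton open, then mount every relay module from it on the free part of the sloping panel's rail: hook the module's lip over the rail's upper edge, then tilt it down until its foot clip snaps and it sits flat and square. When the carton is empty, fold both flaps down shut again; leave the screwdriver and the cup where they are.

Things in the scene. Friction and masses are not known exactly. Their poses are not given: they have to be found in the camera images.
- panel: White sloping panel fixed to the bench: a 200 x 360 mm plate (360 along its y) on aluminium legs, tilted 10 deg, rising along its x, away from the robot. Origin on the bench under the plate's middle, z up; plate surface 46 mm above the bench there. A grey wiring duct 30 mm wide, 26 mm high runs along y on the plate, 75 mm down the slope from its middle.
- rail: Steel rail on the panel. Origin at mid length on its top face; x up the slope (10 deg above level), y along the rail, z square off the panel. Top strip: x -17.5 to 17.5, z -3 to 0 mm, on a spine x -12 to 9; the plate is at z -18. Grey end stops 10 mm wide, 11 mm high at y -155 and +155; a module may go anywhere between them.
- carton: Cardboard carton fixed to the bench, 224 mm (its x) x 188 mm (its y) x 72 mm high, walls and floor 4 mm, open-topped but for two flaps hinged on its long walls (+y and -y). Origin under its centre, z up. The modules stand upright inside in a row along its x, lips towards its +x, at x about -72, 0 and +72 mm.
- flap_left (a joint): Hinge of the flap on the carton's +y wall: 0 = level over the carton, grows as it swings up and outward, 1.57 = upright, 2.4 = stop, leaning open outside. It starts half raised and stays where it is left (moves at about 0.2 N at its edge; no spring). Flap: 216 mm along x, 68 mm wide, 3 mm thick.
- flap_right (a joint): The same for the flap on the carton's -y wall (mirrored).
- flap_left_edge (a point): Middle of the free edge of the left flap (moves with it).
- flap_right_edge (a point): Middle of the free edge of the right flap (moves with it).
- flap_left_hinge (a point): Middle of the left flap's hinge line, which runs along the carton's x, 92 mm from the carton's middle, 73 mm above the bench.
- flap_right_hinge (a point): Middle of the right flap's hinge line (mirrored).
- relay_a: Grey relay module, about 120 g, 58 mm long (its x, -31 to +27), 40 mm wide (y), top at z = 36 (above z = 25 only x -24 to +20); its long sides are flat, z 3 to 36, to be gripped. Origin on the underside pad (x -22 to +8) that lies on the rail; z to its top. Lip at the +x end, spring clip at -x. It stands in the carton with its origin 15 mm above the bench. May be absent.
- relay_b: A second module, the same as relay_a. Mounted, its frame is parallel to the rail's, origin on the rail's top face and about 1 mm down the slope from the rail's middle line. To mount: clip end raised 20 to 30 deg, toe under the rail's upper (+x) edge, draw it down-slope until the back wall meets that edge, tilt down and press (5 to 15 N) until it snaps. May be absent.
- relay_c: A third module, the same. Clip: a black ramped toe reaching inward to x -13.2 at z -6, sloping down and outward to x -16.5, z -10.8 mm; it gives way outward up to 6 mm against 2.4 N rising to 4.8 N and springs back under the rail's lower edge. Behind it an end wall, x -31 to -27, goes down to z -11. May be absent.
- relay_a_lip (a point): In the lip of relay_a, at (18.3, 0, -1.5) mm of its frame, on the inner face of the lip's back wall. The back wall (x 18.3 to 24) hangs down to z -11; a toe reaches inward from it to x 14, z -8 to -4.2; the underside above the toe is at z +3. So the slot between is 7.2 mm high and takes the 3 mm rail edge.
- relay_b_lip (a point): The same point in the lip of relay_b.
- relay_c_lip (a point): The same point in the lip of relay_c.
- screwdriver: Black-handled screwdriver, 170 mm long, loose on the bench; bystander. Origin on the bench under it.
- screw_cup: White open plastic cup, 56 mm across, 45 mm high, loose on the bench; bystander. Origin under its centre.
Mind the look-alikes: they are no part of the job. Leave any red look-alike of the relay_c alone.

How it is judged:
On the way, in this order (a step that is already met when the one before it is completed fails the run):
1. both carton flaps have been folded open, past upright (value of joint each of flap_left, flap_right above 1.8 rad), for 0.2 s.
2. every module is snapped onto the rail (z of relay_a in the frame of rail between -0.0025 and 0.0025 m and x of relay_a_lip in the frame of rail between 0.013 and 0.023 m and y of relay_a in the frame of rail between -0.131 and 0.131 m and angle between the z axis of each of relay_a, relay_b, relay_c and the z axis of rail, either way round below 0.07 rad and angle between the y axis of each of relay_a, relay_b, relay_c and the y axis of rail, either way round below 0.09 rad and z of relay_b in the frame of rail between -0.0025 and 0.0025 m and x of relay_b_lip in the frame of rail between 0.013 and 0.023 m and y of relay_b in the frame of rail between -0.131 and 0.131 m and z of relay_c in the frame of rail between -0.0025 and 0.0025 m and x of relay_c_lip in the frame of rail between 0.013 and 0.023 m and y of relay_c in the frame of rail between -0.131 and 0.131 m), for 0.2 s.
At the end, for the whole second after the job is handed in: every module rests on the rail between the end stops, lip hooked on the upper edge, clip snapped: underside within 2.5 mm of the rail's top, flat within 4 deg, square within 5 deg, lip within 5 mm of the upper edge; both carton flaps are down, within 20 deg of level (all of step 2 and linear speed of each of relay_a, relay_b, relay_c below 0.03 m/s and value of joint each of flap_left, flap_right below 0.35 rad); the robot touches nothing.
It fails at once if the screwdriver was moved by more than 30 mm (distance of screwdriver from where it was at the start of the episode above 0.03 m).
It fails at once if the cup was moved by more than 30 mm (distance of screw_cup from where it was at the start of the episode above 0.03 m).
Of relay_a, relay_b, relay_c only 2 to 3 are there at a start; the rules pass over those that are not, and their reading is None.
At some moment in a run one of relay_a, relay_b, relay_c may be knocked a few centimetres aside while the robot is not near it.
It also fails if it takes over 210 s, if anything falls off the work surface, if the arm or the gripper's body presses on something with over 40 N, if the wrist force passes 120 N, or if a joint passes its speed limit or range.

## Robot

A 6-joint arm with a two-finger parallel gripper is mounted at the origin on the work surface. World frame = base frame: x ahead of the robot, y to its left, z up, the work surface at z = 0. Lengths are in m, angles in rad, forces in N, time in s.
With the tool pointing down it reaches from about 0.275 to 0.85 m from the base axis. Payload 19 kg.
Tool frame: the origin (TCP) lies midway between the tips of the shut fingers; the grasp point (between the pads) lies 19 mm behind it; z points along the fingers, y is the line along which they close (so a half turn about z gives the same grasp; the last joint's range is limited). The gripper opens to 85 mm and grips with 20 to 120 N. Pads are 22 mm wide; open, the fingers measure 114 mm over their backs; the gripper's body (76 mm by 85 mm) begins 54 mm behind the grasp point. The pads swing forward as they close: fully open they stand 13 mm farther back than shut.
Start: joints at [1.086, 0.15, 1.437, -0, 1.554, -0.134], TCP at [0.198, 0.54, 0.231] pointing down, gripper open.
Joint ranges: [-2.8, 2.8], [-0.68, 2.1], [0.12, 2.68], [-1.39, 4.53], [0.16, 2.79], [-2.81, 2.81]. Speed limits (rad/s): [1.89, 1.89, 2.22, 3.01, 3.01, 3.01].

## Interface

Orientations are given as a unit quaternion [x, y, z, w].
In Python, from station import status, capture, camera_params, r gives the robot as it stands.
- The arm moves only by the shell command python3 -m creep 'ROWS'. ROWS is JSON, a list of rows, each a list of 7 numbers: the shift along the tool's x, y, z in cm, then the turn, a rotation vector about the tool's x, y, z in degrees, then the closure, from 0 (fully open) to 1 (shut). In form: [[x, y, z, wx, wy, wz, grip], ...]. A call has 1 to 10 rows; each row shifts and turns the commanded pose from where the row before left it, along the tool's axes as they then stand; what a row does not reach is not made up. A row lasts 1/12 s, in which the tool goes at most 41.7 mm and 7.16 degrees, less where a joint would pass 70% of its speed; a pose out of reach is approached as far as the arm can. A call is refused whole if a number of a shift passes 4.17 or a number of a turn 7.16, either way. A call with a gripper value outside its range is refused whole. The fingers move at their own pace and stop on an object; the grip force is fixed at half the most. Time passes only in rows, so rows that do not move let the fingers close. It gives the time, the measured TCP pose, the force, the opening and the grip force at its end, in the units of the state.
- status.read_state(): the state, without advancing time (a new reading comes with each control period).
- capture(name): name is "side" or "top"; returns the picture (420x560x3 uint8, red, green, blue); there is no depth.
- camera_params(name): a dict with "fx", "fy", "cx", "cy" (pixels), "R" (3x3) and "t" (3): a world point X has camera coordinates R X + t. Camera axes: x right, y down, z forward; pixel columns grow to the right and rows downward; lengths in m; the calibration is good to about 2 mm. A picture is of the moment at which its call begins. camera_params takes no time and is no camera call.
- r.job_done(): hands the job in; it is judged then, once.
The state is a dict: "t": time; "joint_positions": joint angles; "qd": joint speeds; "effort": joint torques, N m; "tcp_pos": TCP position; "tool_rot": TCP orientation; "force": force on the tool from outside, world axes, zero at the start; "torque": the same for the moment, N m; "grip_width": finger opening in m; "finger_force": force on a finger pad.
Only numpy, scipy, OpenCV 4.12 (cv2) and the standard library are available. Lean on these libraries where they do the work, as an engineer would, in place of code of your own. Each camera call takes 0.05 s, during which the arm holds its last target. There are 200 camera calls.

## Working session

There is one attempt and no reset: what is moved stays moved. The work goes in short steps, Python scripts to look and compute and a shell command to move; the robot and the scene stay as the last step left them, time stands still between calls to the robot, and variables do not carry over. Pictures are saved under pics/ and viewed, at most 14 in all, crops included, and the job is handed in when it is done.

```bash
ls; mkdir -p pics
cat > h.py <<'E'
import numpy as np, cv2
from station import status, capture, camera_params, r
def ray(cam,u,v):
    p=camera_params(cam);R=np.array(p["R"]);t=np.array(p["t"])
    return -R.T@t, R.T@np.array([(u-p["cx"])/p["fx"],(v-p["cy"])/p["fy"],1])
def onz(cam,u,v,z):
    o,d=ray(cam,u,v); return o+d*(z-o[2])/d[2]
def proj(cam,X):
    p=camera_params(cam);c=np.array(p["R"])@np.array(X)+np.array(p["t"]);return c[0]/c[2]*p["fx"]+p["cx"],c[1]/c[2]*p["fy"]+p["cy"]
def tri(u1,v1,u2,v2):
    (a,d),(b,e)=ray("top",u1,v1),ray("side",u2,v2)
    s=np.linalg.lstsq(np.c_[d,-e],b-a,rcond=None)[0];return (a+d*s[0]+b+e*s[1])/2, np.linalg.norm(a+d*s[0]-b-e*s[1])
def snap(cam,name,crop=None,scale=1.4):
    im=capture(cam)[:,:,::-1].copy();cv2.imwrite("pics/raw_"+name,im)
    if crop: a,b,c,d=crop;im=im[b:d,a:c]
    cv2.imwrite("pics/"+name,cv2.resize(im,None,fx=scale,fy=scale,interpolation=cv2.INTER_CUBIC))
E
python3 - <<'E'
from h import *
snap("top","t0.png");snap("side","s0.png")
for c in("top","side"):
    p=camera_params(c);print(c,p["fx"],p["cx"],p["cy"],np.round(-np.array(p["R"]).T@np.array(p["t"]),3),np.round(p["R"],2).tolist())
print(status.read_state())
E
```

```text
pics
top 385.27247613823994 270.98601142584675 211.0250194017334 [0.499 0.006 0.809] [[0.03, -1.0, 0.0], [-1.0, -0.03, -0.05], [0.05, -0.0, -1.0]]
side 498.2567391709471 282.09943029695876 214.42416906679884 [0.272 0.54  0.796] [[-0.87, -0.49, 0.02], [-0.38, 0.65, -0.66], [0.31, -0.58, -0.75]]
{'t': 0.1, 'joint_positions': array([ 1.08600559e+00,  1.50943063e-01,  1.43793650e+00,  4.36472979e-06,
        1.55381835e+00, -1.34006756e-01]), 'qd': array([ 0.00066109,  0.00066818, -0.00133427, -0.00186441, -0.00094023,
       -0.00036357]), 'effort': array([ 4.76794739e-03, -7.14384699e+01, -5.71791101e+01, -1.44011864e-05,
        7.11684654e-03, -7.04436343e-05]), 'tcp_pos': array([0.19750759, 0.53978145, 0.23074698]), 'tool_rot': array([ 1.74494140e-01,  9.84658057e-01, -5.25725907e-04, -1.70346811e-04]), 'force': array([-0.45785682,  0.25187873, -0.12477947]), 'torque': array([-0.02542108, -0.03891424,  0.02227117]), 'finger_force': 0.0, 'grip_width': 0.0853579468446215}
```

View pics/t0.png

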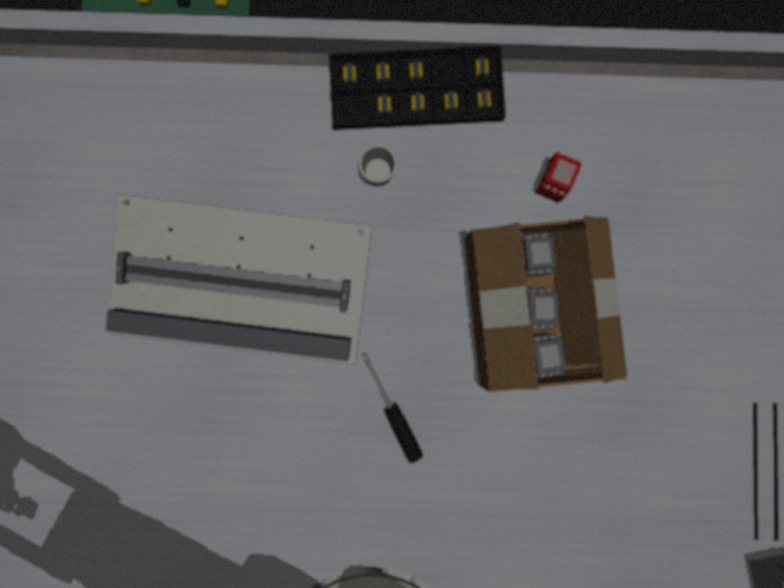

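View pics/s0.png

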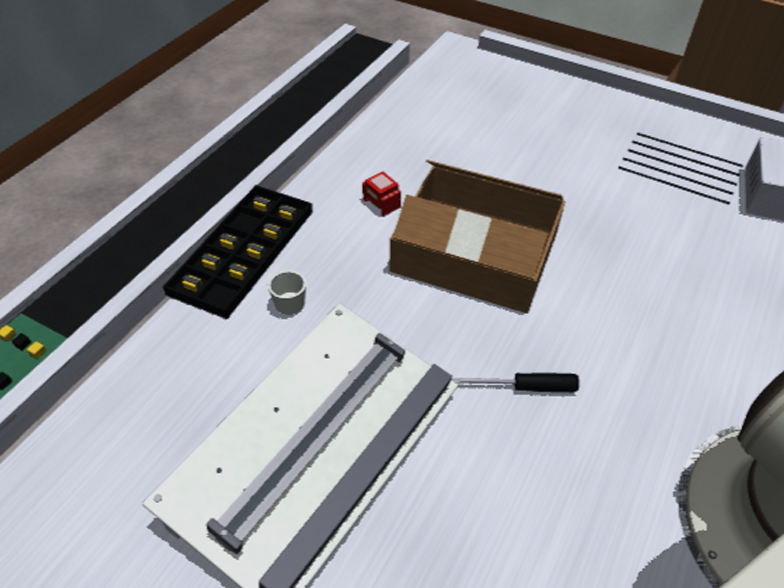

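Candidates for the modules: grey modules in the carton at (540,253), (543,308) and (548,355) in the 1.4x top view, and a red look-alike outside it at (560,172), which I leave alone. The rail runs from (122,267) to (346,294). I'll check the choice and the corners in close crops.

Run:
```python
import cv2,numpy as np
im=cv2.imread("pics/raw_t0.png")
a=cv2.resize(im[140:290,320:460],None,fx=4,fy=4,interpolation=cv2.INTER_CUBIC)
b=cv2.resize(im[130:270,70:270],None,fx=4,fy=4,interpolation=cv2.INTER_CUBIC)
cv2.imwrite("pics/c0.png",cv2.convertScaleAbs(a,alpha=1.6));cv2.imwrite("pics/c1.png",cv2.convertScaleAbs(b,alpha=1.4))
```

```text
(no output)
```

View pics/c0.png

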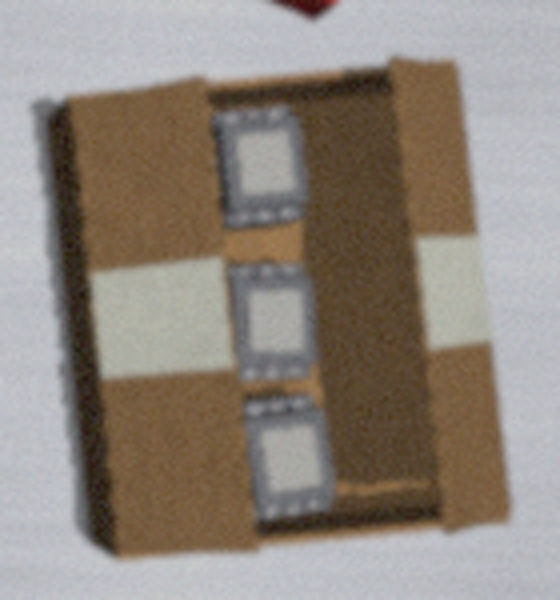

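View pics/c1.png

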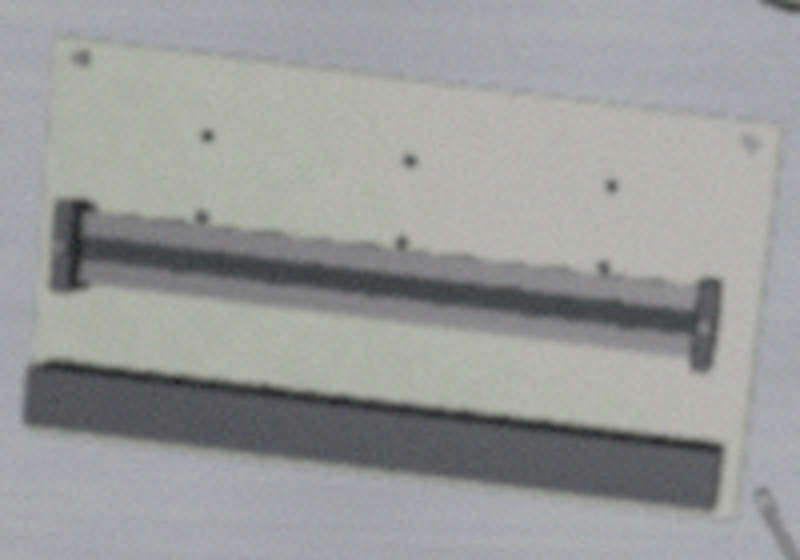

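All three grey modules stand in the carton (crop centres (265,165), (272,320), (290,460)). The rail's end stops are at crop (68,245) and (706,325). Next, their positions in the world.

```bash
cat >> h.py <<'E'
from scipy.spatial.transform import Rotation as Ro
def plan(pos,tool_x,tool_z):
    "shift (cm, current tool axes) and turn (deg, tool axes) to target"
    s=status.read_state();R=Ro.from_quat(s["tool_rot"])
    z=np.array(tool_z,float);z/=np.linalg.norm(z);x=np.array(tool_x,float);x-=z*(x@z);x/=np.linalg.norm(x)
    T=Ro.from_matrix(np.c_[x,np.cross(z,x),z])
    d=np.array(pos)-s["tcp_pos"]
    print("shift",np.round(100*R.inv().apply(d),2),"turn",np.round((R.inv()*T).as_rotvec(degrees=True),1),"| shift in new axes",np.round(100*T.inv().apply(d),2))
E
python3 - <<'E'
from h import *
def C(x,y): return 320+x/4,140+y/4
def P(x,y): return 70+x/4,130+y/4
def q(n,uv,z): p=onz("top",*uv,z);print(n,np.round(p*1000,0)[:2],z);return p
for n,a in dict(L1=(70,98),L2=(118,556),R1=(456,62),R2=(510,522)).items(): q(n,C(*a),.075)
for n,a in dict(LF1=(205,78),LF2=(256,548),RF1=(390,60),RF2=(446,530)).items():
    for z in(.10,.12,.14): q(n,C(*a),z)
for n,a in dict(m1=(267,163),m2=(274,322),m3=(293,460)).items(): q(n,C(*a),.051)
for n,a,z in(("TL",(55,38),.063),("TR",(778,127),.063),("BR",(735,515),.028),("holeM",(410,160),.055)): q(n,P(*a),z)
for n,a,z in(("stopL",(65,245),.075),("stopR",(708,325),.075),("up",(402,241),.067),("lo",(385,318),.061),("ulL",(200,217),.067),("ulR",(604,268),.067)): q(n,P(*a),z)
E
```

```text
L1 [ 633. -121.] 0.075
L2 [ 415. -148.] 0.075
R1 [ 656. -306.] 0.075
R2 [ 437. -334.] 0.075
LF1 [ 640. -179.] 0.1
LF1 [ 636. -174.] 0.12
LF1 [ 632. -169.] 0.14
LF2 [ 424. -206.] 0.1
LF2 [ 426. -200.] 0.12
LF2 [ 428. -194.] 0.14
RF1 [ 651. -265.] 0.1
RF1 [ 647. -257.] 0.12
RF1 [ 642. -250.] 0.14
RF2 [ 434. -293.] 0.1
RF2 [ 436. -285.] 0.12
RF2 [ 438. -276.] 0.14
m1 [ 608. -223.] 0.051
m2 [ 529. -228.] 0.051
m3 [ 462. -238.] 0.051
TL [668. 374.] 0.063
TR [636.  20.] 0.063
BR [444.  36.] 0.028
holeM [615. 201.] 0.055
stopL [566. 358.] 0.075
stopR [537.  50.] 0.075
up [574. 200.] 0.067
lo [536. 208.] 0.061
ulL [582. 298.] 0.067
ulR [564. 102.] 0.067
```

Run:
```python
from h import *
plan((.535,-.227,.2),(-.9925,-.1225,0),(0,0,-1))
```

```text
shift [-58.04 -60.41   3.13] turn [ -0.1  -0.  -27.1] | shift in new axes [-24.1  -80.23   3.07]
```

```bash
python3 -m creep '[[0,0,0,0,0,-6.8,1],[0,0,0,0,0,-6.8,1],[0,0,0,0,0,-6.8,1],[0,0,0,0,0,-6.7,1],[-1.1,-3.65,0.1,0,0,0,1],[-1.1,-3.65,0.1,0,0,0,1],[-1.1,-3.65,0.1,0,0,0,1],[-1.1,-3.65,0.1,0,0,0,1],[-1.1,-3.65,0.1,0,0,0,1],[-1.1,-3.65,0.1,0,0,0,1]]'
python3 -m creep '[[-1.1,-3.65,0.1,0,0,0,1],[-1.1,-3.65,0.1,0,0,0,1],[-1.1,-3.65,0.1,0,0,0,1],[-1.1,-3.65,0.1,0,0,0,1],[-1.1,-3.65,0.1,0,0,0,1],[-1.1,-3.65,0.1,0,0,0,1],[-1.1,-3.65,0.1,0,0,0,1],[-1.1,-3.65,0.1,0,0,0,1],[-1.1,-3.65,0.1,0,0,0,1],[-1.1,-3.65,0.1,0,0,0,1]]'
python3 -m creep '[[-1.1,-3.65,0.1,0,0,0,1],[-1.1,-3.65,0.1,0,0,0,1],[-1.1,-3.65,0.1,0,0,0,1],[-1.1,-3.65,0.1,0,0,0,1],[-1.1,-3.65,0.1,0,0,0,1],[-1.1,-3.65,0.1,0,0,0,1]]'
python3 - <<'E'
from h import *
plan((.535,-.227,.095),(-.9925,-.1225,0),(0,0,-1))
E
```

```text
t: 0.93
tcp_pos: [0.2898, 0.3289, 0.225]
tool_rot: [-0.061, 0.998, -0.0, -0.0]
force: [0.8, 0.3, 0.3]
grip_width: -0.0001
finger_force: 0.0
t: 1.77
tcp_pos: [0.4437, -0.0203, 0.2152]
tool_rot: [-0.061, 0.998, -0.0, 0.0]
force: [1.6, 1.6, -0.4]
grip_width: -0.0002
finger_force: 0.0
t: 2.27
tcp_pos: [0.5359, -0.2295, 0.2088]
tool_rot: [-0.061, 0.998, 0.0, -0.0]
force: [0.4, 0.4, 0.5]
grip_width: 0.0002
finger_force: 0.0
shift [ 0.06  0.26 11.38] turn [ 0.  -0.  -0.1] | shift in new axes [ 0.06  0.26 11.38]
```

```bash
python3 -m creep '[[0,0.3,3.6,0,0,0,1],[0,0,3.6,0,0,0,1],[0,0,3.2,0,0,0,1],[0,1.2,0,0,0,0,1],[0,1.4,0,0,0,0,1],[0,1.4,0,0,0,0,1],[0,1.4,0,0,0,0,1],[0,1.4,0,0,0,0,1],[0,1.4,0,0,0,0,1],[0,1.2,0,0,0,0,1]]'
python3 -m creep '[[0,0.6,0,0,0,0,1],[0,0,0,0,0,0,1],[0,0,0,0,0,0,1]]'
python3 -m creep '[[0,-3.3,0,0,0,0,1],[0,-3.3,0,0,0,0,1],[0,-3.4,0,0,0,0,1],[0,-1.3,0,0,0,0,1],[0,-1.4,0,0,0,0,1],[0,-1.4,0,0,0,0,1],[0,-1.4,0,0,0,0,1],[0,-1.4,0,0,0,0,1],[0,-1.4,0,0,0,0,1],[0,-1.2,0,0,0,0,1]]'
python3 -m creep '[[0,-0.5,0,0,0,0,1],[0,0,0,0,0,0,1],[0,0,0,0,0,0,1],[0,3.3,0,0,0,0,1],[0,3.3,0,0,0,0,1],[0,3.4,0,0,0,0,0.4],[0,0,-3.5,0,0,0,0.4],[0,0,-3.5,0,0,0,0.4]]'
python3 - <<'E'
from h import *
snap("top","t1.png",(300,120,480,300),3);snap("side","s1.png")
E
```

```text
t: 3.1
tcp_pos: [0.5238, -0.1295, 0.1062]
tool_rot: [-0.061, 0.998, -0.0, 0.001]
force: [-0.6, -0.2, -0.3]
grip_width: 0.0001
finger_force: 0.2
t: 3.35
tcp_pos: [0.5232, -0.1252, 0.1055]
tool_rot: [-0.061, 0.998, -0.0, 0.0]
force: [-0.4, 0.2, 0.6]
grip_width: 0.0
finger_force: 0.0
t: 4.18
tcp_pos: [0.5471, -0.3201, 0.1053]
tool_rot: [-0.061, 0.998, -0.0, 0.0]
force: [-0.6, 1.1, 0.0]
grip_width: -0.0001
finger_force: 0.2
t: 4.85
tcp_pos: [0.5341, -0.2215, 0.1748]
tool_rot: [-0.062, 0.998, 0.001, -0.002]
force: [0.8, -2.0, 0.9]
grip_width: 0.0358
finger_force: 0.0
```

View pics/s1.png

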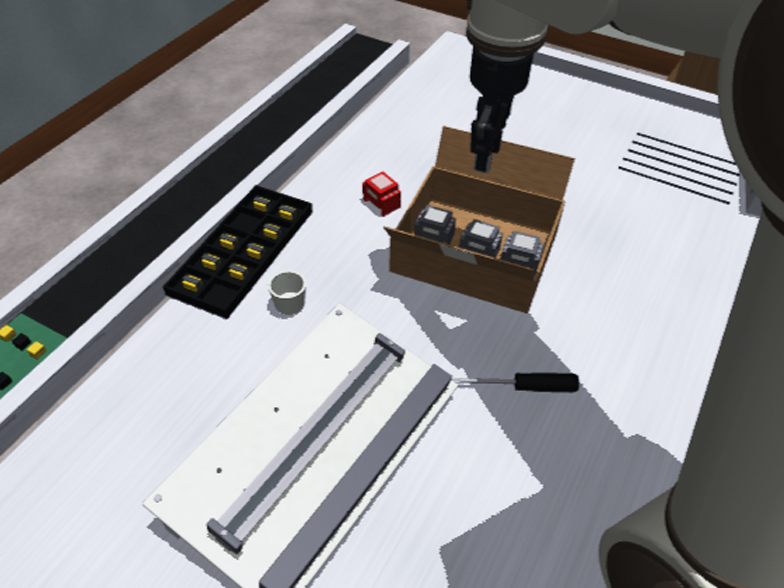

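Both flaps now lean outward: the right flap's edge runs (443,127)–(574,158) and the left lies towards the camera. The three grey modules show at (435,213), (482,227) and (523,240). Next I check the flap angles numerically and get precise module poses.

Run:
```python
from h import *
c=np.array([.535,-.227,0]);a=np.radians(7.06);X=np.array([np.cos(a),np.sin(a),0]);Y=np.array([-np.sin(a),np.cos(a),0])
for th in(1.6,1.9,2.2):
    e=c-Y*(.092-.068*np.cos(th))+[0,0,.073+.068*np.sin(th)];e2=c+Y*(.092-.068*np.cos(th))+[0,0,.073+.068*np.sin(th)]
    print(th,[np.round(1.4*np.array(proj("side",p)),0) for p in(e+X*.108,e-X*.108,e2+X*.108,e2-X*.108)])
def labels(cam,f,box):
    im=cv2.imread(f);h=cv2.cvtColor(im,cv2.COLOR_BGR2HSV);m=((h[:,:,1]<45)&(h[:,:,2]>(125 if cam=="top" else 150))).astype(np.uint8)
    x0,y0,x1,y1=box;k=np.zeros_like(m);k[y0:y1,x0:x1]=m[y0:y1,x0:x1]
    for q in cv2.findContours(k,0,2)[0]:
        if cv2.contourArea(q)<35: continue
        w=np.array([onz(cam,*p[0],.051)[:2]*1000 for p in q],np.float32)
        r_=cv2.minAreaRect(w);l=(np.array(r_[0])/1000-c[:2]);M=cv2.moments(q)
        print(cam,np.round([M["m10"]/M["m00"],M["m01"]/M["m00"]],1),np.round(r_[0],1),np.round(r_[1],1),round(r_[2],1),"carton",np.round([l@X[:2]*1000,l@Y[:2]*1000],1))
labels("top","pics/raw_t0.png",(374,165,408,268));labels("side","pics/raw_s1.png",(290,140,395,190))
```

```text
1.6 [array([437., 132.]), array([572., 165.]), array([392., 204.]), array([541., 246.])]
1.9 [array([441., 127.]), array([574., 160.]), array([387., 215.]), array([537., 258.])]
2.2 [array([445., 126.]), array([576., 158.]), array([382., 228.]), array([533., 272.])]
side [374.3 172.1] [ 463.6 -238.5] [31.2 25.8] 9.3 carton [-72.3  -2.6]
side [344.3 163.9] [ 530.2 -229.9] [30.8 25.8] 3.3 carton [-5.2 -2.3]
side [310.9 153.3] [ 609.2 -223.7] [29.6 25.8] 6.8 carton [74.  -5.8]
```

View pics/t1.png

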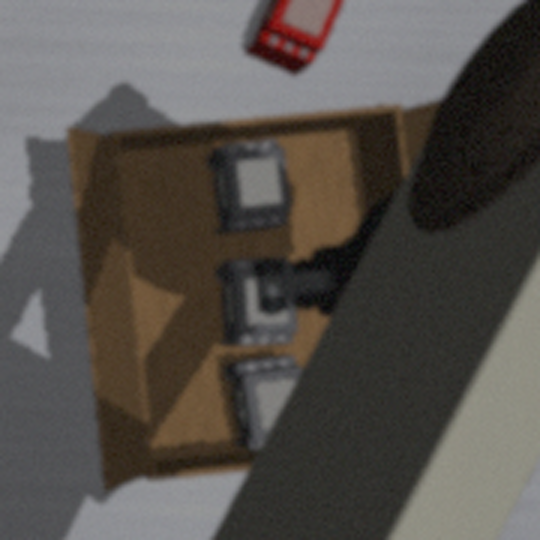

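```bash
cat >> h.py <<'E'
def car(yaw): a=np.radians(yaw);return (-np.cos(a),-np.sin(a),0)
E
python3 - <<'E'
from h import *
plan((.4635,-.2385,.11),car(9.3),(0,0,-1))
E
```

```text
shift [ 7.51 -0.48  7.08] turn [-0.3  0.4 -2.2] | shift in new axes [ 7.48 -0.22  7.13]
```

```bash
python3 -m creep '[[0,0,0,0,0,-2.2,0],[2.5,-0.1,0,0,0,0,0],[2.5,-0.1,0,0,0,0,0],[2.5,0,0,0,0,0,0],[0,0,3.5,0,0,0,0],[0,0,3.6,0,0,0,0],[0,0,0,0,0,0,0],[0,0,0,0,0,0,0]]'
python3 - <<'E'
from h import *
plan((.4635,-.2385,.02),car(9.3),(0,0,-1))
E
```

```text
t: 5.62
tcp_pos: [0.461, -0.2378, 0.1041]
tool_rot: [-0.08, 0.997, 0.001, -0.001]
force: [0.1, -0.1, 1.5]
grip_width: 0.0856
finger_force: 0.0
shift [-0.25 -0.13  8.41] turn [ 0.1 -0.1 -0.1] | shift in new axes [-0.23 -0.11  8.41]
```

```bash
python3 -m creep '[[-0.2,-0.1,2.2,0,0,0,0],[0,0,2.2,0,0,0,0],[0,0,2.0,0,0,0,0],[0,0,2.0,0,0,0,0],[0,0,0,0,0,0,0],[0,0,0,0,0,0,0],[0,0,0,0,0,0,1],[0,0,0,0,0,0,1],[0,0,0,0,0,0,1],[0,0,0,0,0,0,1]]'
python3 -m creep '[[0,0,0,0,0,0,1],[0,0,0,0,0,0,1],[0,0,0,0,0,0,1],[0,0,0,0,0,0,1]]'
```

```text
t: 6.45
tcp_pos: [0.4642, -0.2395, 0.0214]
tool_rot: [-0.08, 0.997, -0.0, 0.001]
force: [-4.9, 1.6, 50.5]
grip_width: 0.0395
finger_force: 56.5
t: 6.78
tcp_pos: [0.4642, -0.2395, 0.0216]
tool_rot: [-0.08, 0.997, -0.0, 0.001]
force: [-1.3, 2.3, 11.1]
grip_width: 0.0394
finger_force: 59.8
```

```bash
cat >> h.py <<'E'
RO=np.array([.5525,.204,.0637]);RR=Ro.from_euler("ZY",[-5.3,-10],degrees=True)
def rail(ox,oz,y,phi,tx=-2,tz=6.6):
    "TCP so that module origin is at rail (ox,y,oz) mm, clip raised phi deg"
    M=RR*Ro.from_euler("Y",phi,degrees=True)
    p=RO+RR.apply(np.array([ox,y,oz])/1000)+M.apply(np.array([tx,0,tz])/1000)
    print(np.round(p,4),end=" ");plan(p,-M.as_matrix()[:,0],-M.as_matrix()[:,2])
def where(tx=-2,tz=6.6):
    s=status.read_state();T=Ro.from_quat(s["tool_rot"])*Ro.from_euler("Y",180,degrees=True)
    p=RR.inv().apply(s["tcp_pos"]-T.apply(np.array([tx,0,tz])/1000)-RO)*1000
    print("origin in rail mm",np.round(p,1),"phi/yaw",np.round((RR.inv()*T).as_rotvec(degrees=True),1),"F rail",np.round(RR.inv().apply(s["force"]),1),"w",round(s["grip_width"],4))
E
python3 -m creep '[[0,0,-2.0,0,0,0,1],[0,0,-3.5,0,0,0,1],[0,0,-3.8,0,0,0,1],[0,0,-3.8,0,0,0,1],[0,0,-2.9,0,0,0,1],[0,0,0,0,0,0,1],[0,0,0,0,0,0,1]]'
python3 - <<'E'
from h import *
rail(-10,60,-90,20)
snap("side","s2.png",(250,30,430,210),3)
E
```

```text
t: 7.37
tcp_pos: [0.4642, -0.2396, 0.182]
tool_rot: [-0.08, 0.997, -0.001, 0.001]
force: [0.4, 1.1, -2.1]
grip_width: 0.0392
finger_force: 61.3
[0.5232 0.1163 0.1279] shift [-11.5   34.2    5.35] turn [-1.4 10.1 14.5] | shift in new axes [-3.49 35.98  4.88]
```

View pics/s2.png

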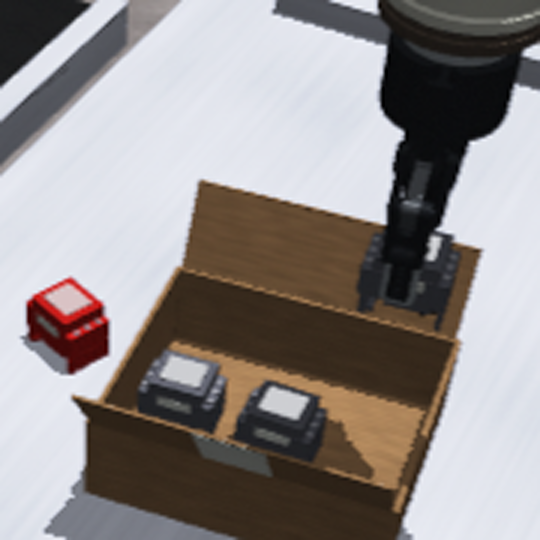

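```bash
python3 -m creep '[[0,0,0,-0.5,3.4,4.8,1],[0,0,0,-0.5,3.4,4.8,1],[0,0,0,-0.4,3.3,4.9,1],[-0.4,4,0,0,0,0,1],[-0.4,4,0,0,0,0,1],[-0.4,4,0,0,0,0,1],[-0.4,4,0,0,0,0,1],[-0.4,4,0,0,0,0,1],[-0.4,4,0,0,0,0,1],[-0.4,4,0,0,0,0,1]]'
python3 -m creep '[[-0.4,4,0,0,0,0,1],[-0.3,3.9,0,0,0,0,1],[0,0,2,0,0,0,1],[0,0,2,0,0,0,1],[0,0,0,0,0,0,1],[0,0,0,0,0,0,1],[0,0,0,0,0,0,1]]'
python3 - <<'E'
from h import *
where();rail(-10,20,-90,20)
snap("side","s3.png",(180,150,380,300),4)
E
```

```text
t: 8.25
tcp_pos: [0.5165, 0.039, 0.1742]
tool_rot: [0.046, 0.995, 0.005, -0.09]
force: [0.6, -0.7, -1.4]
grip_width: 0.0392
finger_force: 61.3
t: 8.83
tcp_pos: [0.5246, 0.1154, 0.1357]
tool_rot: [0.047, 0.995, 0.005, -0.089]
force: [-0.5, 0.1, -0.9]
grip_width: 0.0391
finger_force: 61.3
origin in rail mm [ -7.2 -90.8  67.4] phi/yaw [ 0.1 20.2 -0.1] F rail [-0.7  0.  -0.8] w 0.0391
[0.5301 0.1157 0.0885] shift [-1.38  0.07  4.54] turn [ 0.1 -0.2 -0.1] | shift in new axes [-1.36  0.08  4.55]
```

View pics/s3.png

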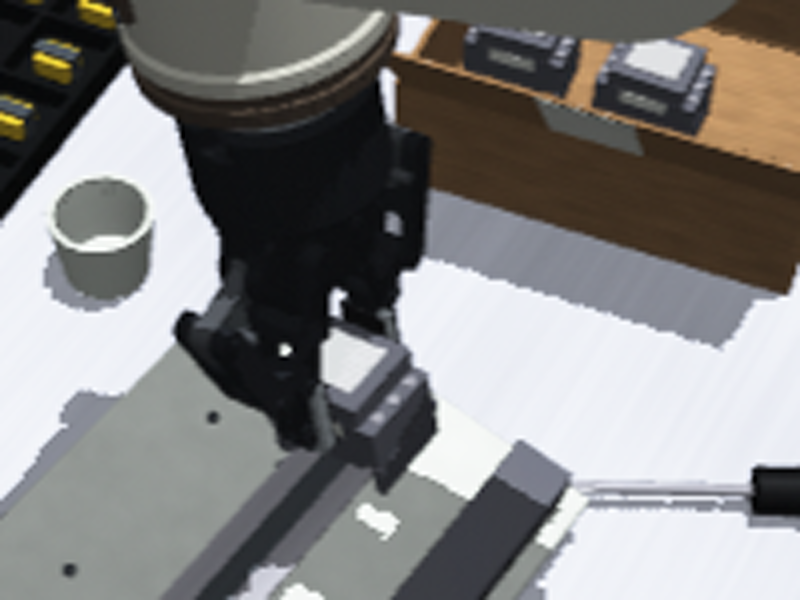

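```bash
python3 -m creep '[[-0.4,0.08,1.5,0,0,0,1],[-0.4,0,1.5,0,0,0,1],[-0.4,0,1.1,0,0,0,1],[-0.07,0,0.19,0,0,0,1],[0,0,0,0,0,0,1],[0,0,0,0,0,0,1],[0,0,0,0,0,0,1]]'; python3 -c "from h import *;where()"
for i in 1; do python3 -m creep '[[-0.034,0,0.094,0,0,0,1],[0,0,0,0,0,0,1]]'; python3 -c "from h import *;where()"; python3 -m creep '[[-0.034,0,0.094,0,0,0,1],[0,0,0,0,0,0,1]]';python3 -c "from h import *;where()"; done
```

```text
t: 9.47
tcp_pos: [0.5298, 0.1161, 0.0918]
tool_rot: [0.046, 0.995, 0.005, -0.088]
force: [0.4, -0.3, -1.8]
grip_width: 0.0391
finger_force: 61.3
origin in rail mm [ -9.7 -89.6  23.3] phi/yaw [ 0.1 20.1 -0. ] F rail [ 0.1 -0.2 -1.9] w 0.0391
t: 9.63
tcp_pos: [0.5297, 0.1161, 0.0903]
tool_rot: [0.046, 0.995, 0.005, -0.088]
force: [0.1, -1.5, -2.0]
grip_width: 0.0394
finger_force: 61.3
origin in rail mm [-10.1 -89.6  21.8] phi/yaw [ 0.1 20.1 -0. ] F rail [-0.1 -1.5 -2. ] w 0.0394
t: 9.8
tcp_pos: [0.5297, 0.1161, 0.0889]
tool_rot: [0.046, 0.995, 0.005, -0.089]
force: [0.5, -0.9, -1.0]
grip_width: 0.0388
finger_force: 61.3
origin in rail mm [-10.4 -89.6  20.5] phi/yaw [ 0.1 20.2 -0. ] F rail [ 0.4 -0.9 -1. ] w 0.0388
```

```bash
W='python3 -c "from h import *;where()"'
python3 -m creep '[[-0.03,0,0.09,0,0,0,1],[0,0,0,0,0,0,1]]'>/dev/null; eval $W
python3 -m creep '[[-0.02,0,0.06,0,0,0,1],[0,0,0,0,0,0,1]]'>/dev/null; eval $W
python3 -m creep '[[-0.02,0,0.06,0,0,0,1],[0,0,0,0,0,0,1]]'>/dev/null; eval $W
python3 -m creep '[[-0.02,0,0.06,0,0,0,1],[0,0,0,0,0,0,1]]'>/dev/null; eval $W
python3 -m creep '[[-0.02,0,0.06,0,0,0,1],[0,0,0,0,0,0,1]]'>/dev/null; eval $W
```

```text
origin in rail mm [-10.5 -89.6  19.4] phi/yaw [ 0.1 20.2 -0. ] F rail [-0.2  0.1 -1.1] w 0.0393
origin in rail mm [-10.5 -89.6  18.8] phi/yaw [ 0.1 20.2 -0. ] F rail [-0.2  1.2 -1.4] w 0.039
origin in rail mm [-10.5 -89.6  18.1] phi/yaw [ 0.1 20.2 -0. ] F rail [-0.5  0.2 -1.6] w 0.0392
origin in rail mm [-10.4 -89.6  17.9] phi/yaw [ 0.1 20.2 -0. ] F rail [-1.3 -1.6  3.1] w 0.039
origin in rail mm [-10.4 -89.6  17.7] phi/yaw [ 0.1 20.2 -0. ] F rail [-2.3 -1.  11.1] w 0.0392
```

```bash
python3 -m creep '[[0.17,0,-0.47,0,0,0,1],[0,0,0,0,1.8,0,1],[0,0,0,0,0,0,1]]'>/dev/null
python3 -c "
from h import *
where();rail(13,22,-90,22);rail(13,4.7,-90,22);rail(0,4.7,-90,22)"
```

```text
origin in rail mm [-10.3 -89.6  22.1] phi/yaw [ 0.1 22.  -0. ] F rail [ 0.5  0.9 -1.7] w 0.0394
[0.5525 0.1136 0.0945] shift [-2.17 -0.03 -0.86] turn [ 0.1 -0.  -0. ] | shift in new axes [-2.17 -0.03 -0.86]
[0.5555 0.1133 0.0775] shift [-2.82 -0.03  0.74] turn [ 0.1 -0.  -0. ] | shift in new axes [-2.82 -0.03  0.74]
[0.5428 0.1145 0.0752] shift [-1.61 -0.04  1.23] turn [ 0.1 -0.  -0. ] | shift in new axes [-1.61 -0.03  1.23]
```

```bash
W='python3 -c "from h import *;where()"'
python3 -m creep '[[-1.1,0,-0.43,0,0,0,1],[-1.07,0,-0.43,0,0,0,1],[-0.25,0,0.6,0,0,0,1],[-0.2,0,0.5,0,0,0,1],[-0.1,0,0.25,0,0,0,1],[0,0,0,0,0,0,1],[0,0,0,0,0,0,1]]'>/dev/null; eval $W
python3 -m creep '[[-0.05,0,0.12,0,0,0,1],[-0.05,0,0.12,0,0,0,1],[0,0,0,0,0,0,1],[0,0,0,0,0,0,1]]'>/dev/null; eval $W; python3 -c "from h import *;rail(13,4.7,-90,22)"
```

```text
origin in rail mm [ 12.2 -89.6   7.1] phi/yaw [ 0.1 22.  -0. ] F rail [-0.3  0.3 -1.2] w 0.0391
origin in rail mm [ 12.7 -89.6   4.7] phi/yaw [ 0.1 22.  -0. ] F rail [ 0.  -0.9 -1.2] w 0.0392
[0.5555 0.1133 0.0775] shift [-0.03 -0.04 -0.01] turn [ 0.1  0.  -0. ] | shift in new axes [-0.03 -0.04 -0.01]
```

```bash
W='python3 -c "from h import *;where()"'
python3 -m creep '[[0.28,0,0.11,0,0,0,1],[0.28,0,0.11,0,0,0,1],[0.28,0,0.11,0,0,0,1],[0,0,0,0,0,0,1],[0,0,0,0,0,0,1]]'>/dev/null; eval $W
python3 -m creep '[[0.1,0,0.04,0,0,0,1],[0,0,0,0,0,0,1]]'>/dev/null; eval $W
python3 -m creep '[[0.1,0,0.04,0,0,0,1],[0,0,0,0,0,0,1]]'>/dev/null; eval $W
python3 -m creep '[[0.1,0,0.04,0,0,0,1],[0,0,0,0,0,0,1]]'>/dev/null; eval $W
python3 -m creep '[[0.1,0,0.04,0,0,0,1],[0,0,0,0,0,0,1]]'>/dev/null; eval $W
```

```text
origin in rail mm [  3.6 -89.6   4.9] phi/yaw [ 0.1 22.  -0. ] F rail [ 0.2 -0.7 -0.5] w 0.039
origin in rail mm [  2.6 -89.6   4.8] phi/yaw [ 0.1 22.  -0. ] F rail [ 0.6  0.3 -1.1] w 0.0393
origin in rail mm [  2.2 -89.6   4.8] phi/yaw [ 0.1 21.9 -0. ] F rail [ 4.7 -0.5 -2.2] w 0.0391
origin in rail mm [  2.  -89.6   4.9] phi/yaw [ 0.1 21.8 -0.1] F rail [10.3  0.2 -4.6] w 0.0391
origin in rail mm [  1.8 -89.6   4.8] phi/yaw [ 0.1 21.6 -0.1] F rail [17.3  0.1 -8.4] w 0.0388
```

```bash
cat >> h.py <<'E'
def tilt(A,B,n,tx=-2,tz=6.6):
    "rows (cm, deg) from module pose A=(ox,oz,phi) to B in n rows, shift then turn"
    P=[np.array(A)+(np.array(B)-A)*k/n for k in range(n+1)];f=lambda q:(np.array([q[0],0,q[1]])+Ro.from_euler("Y",q[2],degrees=True).apply([tx,0,tz]))
    for a,b in zip(P,P[1:]):
        d=(Ro.from_euler("Y",a[2],degrees=True)*Ro.from_euler("Y",180,degrees=True)).inv().apply(f(b)-f(a))/10
        print(np.round(d,3),round(b[2]-a[2],2))
E
python3 -c "
from h import *
tilt((-.6,4.8,22),(0,-.5,0),6)"
```

```text
[-0.001  0.     0.092] -3.67
[0.005 0.    0.095] -3.67
[0.01  0.    0.097] -3.67
[0.015 0.    0.099] -3.67
[0.021 0.    0.1  ] -3.67
[0.026 0.    0.102] -3.67
```

```bash
W='python3 -c "from h import *;where()"'
python3 -m creep '[[0,0,0.09,0,-3.67,0,1],[0.005,0,0.095,0,-3.67,0,1],[0,0,0,0,0,0,1]]'>/dev/null; eval $W
python3 -m creep '[[0.01,0,0.095,0,-3.67,0,1],[0.015,0,0.1,0,-3.67,0,1],[0,0,0,0,0,0,1]]'>/dev/null; eval $W
python3 -m creep '[[0.02,0,0.1,0,-3.67,0,1],[0,0,0,0,0,0,1]]'>/dev/null; eval $W
python3 -m creep '[[0.025,0,0.1,0,-3.67,0,1],[0,0,0,0,0,0,1],[0,0,0,0,0,0,1]]'>/dev/null; eval $W
```

```text
origin in rail mm [  1.1 -89.4   3.3] phi/yaw [ 0.1 14.1 -0. ] F rail [ 17.3   1.8 -15.8] w 0.0392
origin in rail mm [  0.2 -89.5   1.4] phi/yaw [ 0.1  6.9 -0. ] F rail [ 14.4   1.8 -19.4] w 0.0387
origin in rail mm [  0.2 -89.6   0.6] phi/yaw [ 0.1  3.3 -0. ] F rail [ 10.1  -0.2 -17.3] w 0.039
origin in rail mm [  0.3 -89.5   0.3] phi/yaw [ 0.1 -0.1 -0. ] F rail [ 2.7 -0.9  4.3] w 0.0387
```

```bash
W='python3 -c "from h import *;where()"'
python3 -m creep '[[0,0,0.05,0,0,0,1],[0,0,0,0,0,0,1]]'>/dev/null; eval $W
python3 -m creep '[[0,0,0.05,0,0,0,1],[0,0,0,0,0,0,1]]'>/dev/null; eval $W
python3 -m creep '[[0,0,0.05,0,0,0,1],[0,0,0,0,0,0,1]]'>/dev/null; eval $W
python3 -m creep '[[0,0,0.05,0,0,0,1],[0,0,0,0,0,0,1],[0,0,0,0,0,0,1]]'>/dev/null; eval $W
```

```text
origin in rail mm [  0.5 -89.5   0.1] phi/yaw [ 0.1 -0.  -0.1] F rail [-4.8 -1.  21.9] w 0.0391
origin in rail mm [  0.5 -89.5   0.1] phi/yaw [ 0.1 -0.  -0.1] F rail [-10.   -2.5  31.2] w 0.039
origin in rail mm [  0.5 -89.5   0.1] phi/yaw [ 0.1 -0.  -0.1] F rail [-12.8  -4.2  40.4] w 0.0393
origin in rail mm [  0.6 -89.5   0.1] phi/yaw [ 0.1 -0.  -0. ] F rail [-17.5  -4.7  49.5] w 0.0391
```

```bash
python3 -m creep '[[0,0,-0.2,0,0,0,1],[0,0,0,0,0,0,0.5],[0,0,0,0,0,0,0.3],[0,0,0,0,0,0,0.2],[0,0,-2,0,0,0,0],[0,0,-4,0,0,0,0],[0,0,-4,0,0,0,0],[0,0,-3,0,0,0,0]]'
python3 - <<'E'
from h import *
plan((.5302,-.2299,.17),car(3.3),(0,0,-1))
E
```

```text
t: 15.22
tcp_pos: [0.5183, 0.1171, 0.2]
tool_rot: [0.046, 0.995, -0.003, 0.088]
force: [1.2, 0.7, 0.5]
grip_width: 0.0854
finger_force: 0.0
shift [ -3.83 -34.44   3.66] turn [-0.7 10.1 -8.6] | shift in new axes [  0.81 -34.71   3.  ]
```

```bash
python3 -m creep '[[0,0,0,-0.35,5.05,-4.3,0],[0,0,0,-0.35,5.05,-4.3,0],[0.1,-3.86,0.1,0,0,0,0],[0.1,-3.86,0.1,0,0,0,0],[0.1,-3.86,0.1,0,0,0,0],[0.1,-3.86,0.1,0,0,0,0],[0.1,-3.86,0.1,0,0,0,0],[0.1,-3.86,0.1,0,0,0,0],[0.1,-3.86,0.1,0,0,0,0],[0.1,-3.86,0.1,0,0,0,0]]'
python3 - <<'E'
from h import *
snap("side","s4.png",(150,100,410,295),3)
E
```

```text
t: 16.05
tcp_pos: [0.5279, -0.1937, 0.1888]
tool_rot: [-0.029, 1.0, 0.001, -0.001]
force: [0.6, -0.5, 0.1]
grip_width: 0.0855
finger_force: 0.0
```

View pics/s4.png

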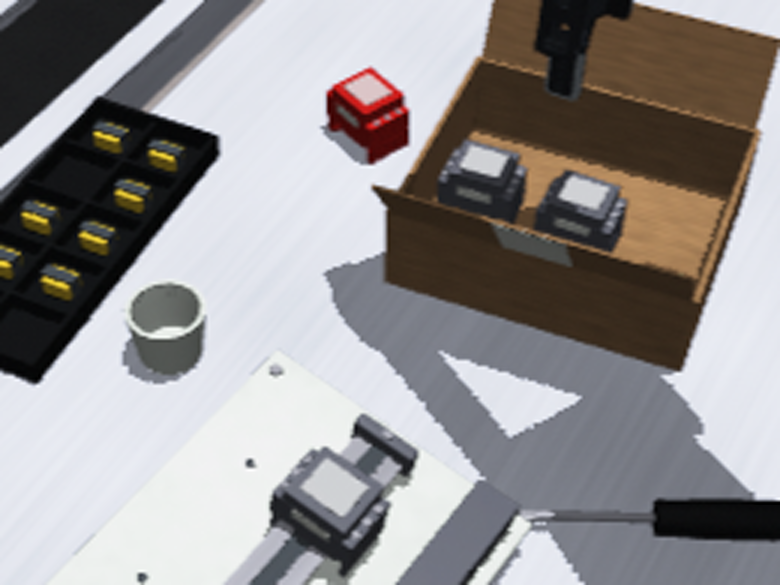

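The first module sits flat on the rail by its end stop (crop (330,490)). Two are left in the carton at crop (487,160) and (588,192). I'll check both numerically.

```bash
cat >> h.py <<'E'
def blobs(f,box,M=None,z=.051):
    "label rects in side picture: world plane z, or rail plane 36 mm"
    im=cv2.imread(f);h=cv2.cvtColor(im,cv2.COLOR_BGR2HSV);m=((h[:,:,1]<45)&(h[:,:,2]>150)).astype(np.uint8)
    x0,y0,x1,y1=box;k=np.zeros_like(m);k[y0:y1,x0:x1]=m[y0:y1,x0:x1]
    for q in cv2.findContours(k,0,2)[0]:
        if cv2.contourArea(q)<60: continue
        w=[]
        for p in q[:,0]:
            o,d=ray("side",*map(float,p))
            if M: o,d=RR.inv().apply(o-RO),RR.inv().apply(d);w.append((o+d*(.036-o[2])/d[2])[:2]*1000)
            else: w.append((o+d*(z-o[2])/d[2])[:2]*1000)
        r_=cv2.minAreaRect(np.array(w,np.float32));print(np.round(q.mean(0)[0]),np.round(r_[0],1),np.round(r_[1],1),round(r_[2],1))
E
python3 - <<'E'
from h import *
blobs("pics/raw_s4.png",(290,140,395,190))
blobs("pics/raw_s4.png",(248,250,282,276),1)
plan((.5302,-.2299,.1),car(3.3),(0,0,-1))
E
```

```text
[344. 164.] [ 530.1 -229.9] [30.7 25.9] 3.0
[311. 153.] [ 609.5 -223.8] [30.2 26.2] 6.8
[262. 263.] [ -1.7 -89.9] [31.5 26.9] 1.2
shift [-0.11 -3.04  8.81] turn [-0.  -0.2 -0.2] | shift in new axes [-0.07 -3.05  8.81]
```

```bash
cat >> h.py <<'E'
RO=RO+RR.apply([.0012,0,-.0005])
E
python3 -m creep '[[-0.1,-1.5,2,0,0,0,0],[0,-1.55,3,0,-0.1,-0.1,0],[0,0,3.8,0,0,0,0],[0,0,3,0,0,0,0],[0,0,2,0,0,0,0],[0,0,1.2,0,0,0,0],[0,0,0.6,0,0,0,0],[0,0,0,0,0,0,0],[0,0,0,0,0,0,0]]'
python3 -c "
from h import *
plan((.5302,-.2299,.024),car(3.3),(0,0,-1))"
```

```text
t: 16.85
tcp_pos: [0.5316, -0.2222, 0.0341]
tool_rot: [-0.03, 1.0, 0.0, 0.001]
force: [0.0, 0.2, 1.2]
grip_width: 0.0856
finger_force: 0.0
shift [ 0.18 -0.76  1.01] turn [0.  0.1 0.1] | shift in new axes [ 0.18 -0.76  1.01]
```

```bash
python3 -m creep '[[0.18,-0.76,0,0,0,0,0],[0,0,0.6,0,0,0,0],[0,0,0.4,0,0,0,0],[0,0,0,0,0,0,0],[0,0,0,0,0,0,1],[0,0,0,0,0,0,1],[0,0,0,0,0,0,1],[0,0,0,0,0,0,1],[0,0,0,0,0,0,1],[0,0,0,0,0,0,1]]'
python3 -m creep '[[0,0,-1.5,0,0,0,1],[0,0,-3.5,0,0,0,1],[0,0,-3.8,0,0,0,1],[0,0,-3.8,0,0,0,1],[0,0,-2.9,0,0,0,1],[0,0,0,0,0,0,1],[0,0,0,0,0,0,1]]'
python3 -c "
from h import *
rail(13,70,0,22,-2,9)"
```

```text
t: 17.68
tcp_pos: [0.5299, -0.2298, 0.0236]
tool_rot: [-0.03, 1.0, 0.0, 0.001]
force: [-0.8, 1.1, 4.9]
grip_width: 0.0393
finger_force: 60.6
t: 18.27
tcp_pos: [0.5301, -0.2301, 0.1795]
tool_rot: [-0.029, 1.0, -0.0, 0.001]
force: [-0.0, -0.1, -1.8]
grip_width: 0.0392
finger_force: 60.6
[0.5543 0.2038 0.1438] shift [-4.97 43.18  3.54] turn [-0.9 12.1  8.6] | shift in new axes [ 0.82 43.43  3.82]
```

```bash
python3 -m creep '[[0,0,0,-0.45,6.05,4.3,1],[0,0,0,-0.45,6.05,4.3,1],[0.07,3.95,0,0,0,0,1],[0.07,3.95,0,0,0,0,1],[0.07,3.95,0,0,0,0,1],[0.07,3.95,0,0,0,0,1],[0.07,3.95,0,0,0,0,1],[0.07,3.95,0,0,0,0,1],[0.07,3.95,0,0,0,0,1],[0.07,3.95,0,0,0,0,1]]' | tail -1
python3 -m creep '[[0.07,3.95,0,0,0,0,1],[0.07,3.95,0,0,0,0,1],[0.1,3.9,0,0,0,0,1],[0,0,1.5,0,0,0,1],[0,0,1.5,0,0,0,1],[0,0,0,0,0,0,1],[0,0,0,0,0,0,1],[0,0,0,0,0,0,1]]'|tail -1
python3 -c "
from h import *
where(-2,8.6);rail(12,14,0,22,-2,8.6)"
```

```text
finger_force: 60.6
finger_force: 60.8
origin in rail mm [13.4 -0.5 77.5] phi/yaw [ 0.1 21.7  0.3] F rail [-1.  -0.6 -0.7] w 0.0392
[0.5629 0.203  0.0881] shift [-2.22  0.04  5.95] turn [-0.   0.3  0.3] | shift in new axes [-2.25  0.05  5.94]
```

```bash
W='python3 -c "from h import *;where(-2,8.6)"'
python3 -m creep '[[-0.6,0.04,1.6,0,0.3,0.3,1],[-0.6,0,1.6,0,0,0,1],[-0.6,0,1.6,0,0,0,1],[-0.45,0,1.15,0,0,0,1],[0,0,0,0,0,0,1],[0,0,0,0,0,0,1]]'>/dev/null; eval $W
python3 -m creep '[[-0.12,0,0.4,0,0,0,1],[-0.12,0,0.4,0,0,0,1],[0,0,0,0,0,0,1],[0,0,0,0,0,0,1],[0,0,0,0,0,0,1]]'>/dev/null; eval $W
python3 -c "
from h import *
rail(11,5.2,0,22,-2,8.6)"
```

```text
origin in rail mm [11.9 -0.  13.6] phi/yaw [-0. 22.  0.] F rail [ 0.9  0.9 -0.5] w 0.0391
origin in rail mm [11.3  0.3  5.9] phi/yaw [ 0.  21.9  0.1] F rail [-0.2 -0.5 -1.1] w 0.0394
[0.5635 0.203  0.0793] shift [ 0.   -0.03  0.08] turn [-0.   0.1  0.1] | shift in new axes [ 0.   -0.03  0.08]
```

```bash
W='python3 -c "from h import *;where(-2,8.6)"'
python3 -m creep '[[0,0,0.08,0,0,0,1],[0.28,0,0.11,0,0,0,1],[0.28,0,0.11,0,0,0,1],[0.19,0,0.08,0,0,0,1],[0,0,0,0,0,0,1],[0,0,0,0,0,0,1]]'>/dev/null; eval $W
python3 -m creep '[[0.1,0,0.04,0,0,0,1],[0,0,0,0,0,0,1]]'>/dev/null; eval $W
python3 -m creep '[[0.1,0,0.04,0,0,0,1],[0,0,0,0,0,0,1]]'>/dev/null; eval $W
python3 -m creep '[[0.1,0,0.04,0,0,0,1],[0,0,0,0,0,0,1]]'>/dev/null; eval $W
python3 -c "
from h import *
tilt((-.3,5.2,22),(-1.2,0,0),6,-2,8.6)"
```

```text
origin in rail mm [2.7 0.3 5. ] phi/yaw [ 0.  21.9  0.1] F rail [-0.1 -0.1 -2. ] w 0.0392
origin in rail mm [1.6 0.3 4.9] phi/yaw [ 0.  22.   0.1] F rail [-0.3  0.3 -0.7] w 0.0392
origin in rail mm [0.5 0.3 4.8] phi/yaw [-0.  22.   0.1] F rail [ 0.  -0.2 -0.6] w 0.0391
origin in rail mm [0.  0.3 5. ] phi/yaw [ 0.  21.9  0.1] F rail [ 3.2 -0.8 -2.7] w 0.0392
[0.036 0.    0.101] -3.67
[0.042 0.    0.102] -3.67
[0.047 0.    0.102] -3.67
[0.053 0.    0.102] -3.67
[0.058 0.    0.102] -3.67
[0.064 0.    0.102] -3.67
```

```bash
W='python3 -c "from h import *;where(-2,8.6)"'
python3 -m creep '[[0.08,0,0.03,0,0,0,1],[0.035,0,0.1,0,-3.67,0,1],[0.04,0,0.1,0,-3.67,0,1],[0,0,0,0,0,0,1]]'>/dev/null; eval $W
python3 -m creep '[[0.045,0,0.1,0,-3.67,0,1],[0.05,0,0.1,0,-3.67,0,1],[0,0,0,0,0,0,1]]'>/dev/null; eval $W
python3 -m creep '[[0.06,0,0.1,0,-3.67,0,1],[0,0,0,0,0,0,1]]'>/dev/null; eval $W
python3 -m creep '[[0.06,0,0.1,0,-3.67,0,1],[0,0,0,0,0,0,1],[0,0,0,0,0,0,1]]'>/dev/null; eval $W
python3 -m creep '[[0,0,0.06,0,0,0,1],[0,0,0,0,0,0,1]]'>/dev/null; eval $W
python3 -m creep '[[0,0,0.06,0,0,0,1],[0,0,0,0,0,0,1]]'>/dev/null; eval $W
```

```text
origin in rail mm [-0.9  0.5  3.5] phi/yaw [ 0.  14.2  0.1] F rail [ 13.    1.4 -11.2] w 0.039
origin in rail mm [-1.8  0.4  1.5] phi/yaw [0.  7.  0.1] F rail [ 11.9   2.3 -20.6] w 0.0388
origin in rail mm [-1.8  0.4  1. ] phi/yaw [0.  3.4 0.1] F rail [  9.6   0.8 -13.2] w 0.0389
origin in rail mm [-1.7  0.5  0.7] phi/yaw [ 0.  -0.1  0.1] F rail [2.5 0.8 8.4] w 0.0389
origin in rail mm [-1.6  0.5  0.6] phi/yaw [ 0.  -0.   0.1] F rail [-4.8 -1.9 22.4] w 0.0389
origin in rail mm [-1.5  0.5  0.6] phi/yaw [ 0.  -0.   0.1] F rail [-7.7 -3.  32.9] w 0.0393
```

```bash
python3 -m creep '[[0,0,0.06,0,0,0,1],[0,0,0,0,0,0,1],[0,0,-0.18,0,0,0,1],[0,0,0,0,0,0,0.5],[0,0,0,0,0,0,0.3],[0,0,0,0,0,0,0.2],[0,0,-2,0,0,0,0],[0,0,-4,0,0,0,0],[0,0,-4,0,0,0,0],[0,0,0,0,0,0,0]]'
python3 - <<'E'
from h import *
plan((.6093,-.2237,.18),car(6.8),(0,0,-1))
E
```

```text
t: 23.85
tcp_pos: [0.5324, 0.207, 0.1769]
tool_rot: [0.045, 0.995, -0.003, 0.091]
force: [1.5, -0.6, 0.6]
grip_width: 0.0854
finger_force: 0.0
shift [-11.46 -42.2    1.67] turn [ -0.9  10.5 -12. ] | shift in new axes [ -2.54 -43.68  -0.31]
```

```bash
python3 -m creep '[[0,0,0,-0.45,5.25,-6,0],[0,0,0,-0.45,5.25,-6,0],[-0.23,-3.97,0,0,0,0,0],[-0.23,-3.97,0,0,0,0,0],[-0.23,-3.97,0,0,0,0,0],[-0.23,-3.97,0,0,0,0,0],[-0.23,-3.97,0,0,0,0,0],[-0.23,-3.97,0,0,0,0,0],[-0.23,-3.97,0,0,0,0,0],[-0.23,-3.97,0,0,0,0,0]]'|tail -1
python3 -m creep '[[-0.23,-3.97,0,0,0,0,0],[-0.23,-3.97,0,0,0,0,0],[-0.23,-3.97,0,0,0,0,0],[0,0,0,0,0,0,0],[0,0,0,0,0,0,0],[0,0,0,0,0,0,0]]'
python3 - <<'E'
from h import *
snap("side","s5.png",(150,100,410,360),2.3)
blobs("pics/raw_s5.png",(290,140,395,190))
blobs("pics/raw_s5.png",(180,250,282,350),1)
plan((.6093,-.2237,.024),car(6.8),(0,0,-1))
E
```

```text
finger_force: 0.0
t: 25.18
tcp_pos: [0.5981, -0.2257, 0.1706]
tool_rot: [-0.048, 0.999, -0.001, 0.005]
force: [-0.5, 0.2, -0.1]
grip_width: 0.0854
finger_force: 0.0
[311. 154.] [ 609.1 -223.5] [29.2 25.9] 8.2
[274. 339.] [-100.8    7.2] [ 9.3 44.9] 0.2
[211. 334.] [-19.4  65.6] [59.5 11.1] 89.9
[229. 299.] [-2.4 -0.1] [27.9 31.7] 89.3
[249. 290.] [-19.5 -34.2] [10.8 30.3] 0.2
[253. 312.] [-46.8 -14.1] [ 37.4 196.8] 0.1
[262. 262.] [ -2.8 -90.2] [31.5 28. ] 1.2
[225. 288.] [13.4  5.6] [124.2 172.3] 40.4
shift [-0.97  0.07 14.69] turn [-0.2  0.6 -1.2] | shift in new axes [-1.120e+00  1.000e-02  1.468e+01]
```

View pics/s5.png

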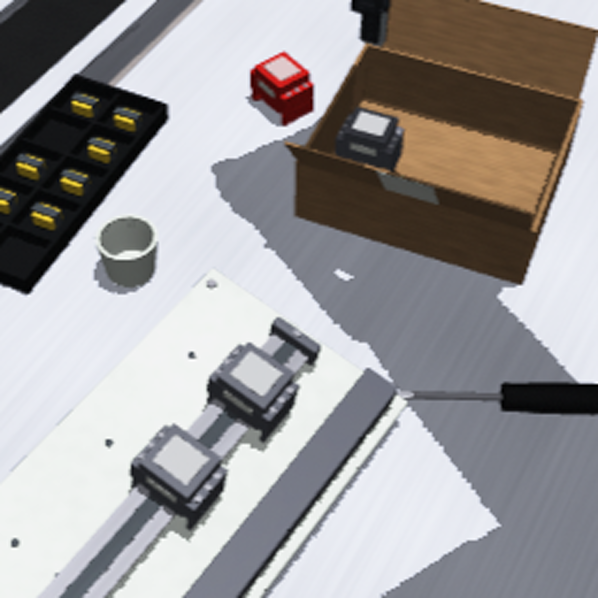

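Two modules are mounted flat (crop (260,375) and (183,458)), and one is left in the carton (370,128). The last grasp comes next.

```bash
python3 -m creep '[[-1.12,0,0,-0.2,0.6,-1,0],[0,0,3.5,0,0,0,0],[0,0,3.8,0,0,0,0],[0,0,3.2,0,0,0,0],[0,0,2,0,0,0,0],[0,0,1,0,0,0,0],[0,0,0,0,0,0,0],[0,0,0,0,0,0,0],[0,0,0,0,0,0,0]]'
python3 -c "
from h import *
plan((.6093,-.2237,.024),car(7),(0,0,-1))"
```

```text
t: 25.98
tcp_pos: [0.6104, -0.2249, 0.0383]
tool_rot: [-0.057, 0.998, -0.001, 0.001]
force: [-0.4, 0.7, 0.5]
grip_width: 0.0854
finger_force: 0.0
shift [0.1  0.13 1.43] turn [-0.1  0.1 -0.4] | shift in new axes [0.09 0.13 1.43]
```

```bash
python3 -m creep '[[0.1,0.13,0.7,0,0,-0.4,0],[0,0,0.73,0,0,0,0],[0,0,0,0,0,0,0],[0,0,0,0,0,0,0],[0,0,0,0,0,0,1],[0,0,0,0,0,0,1],[0,0,0,0,0,0,1],[0,0,0,0,0,0,1],[0,0,0,0,0,0,1],[0,0,0,0,0,0,1]]'
python3 -m creep '[[0,0,-1.5,0,0,0,1],[0,0,-3.5,0,0,0,1],[0,0,-3.8,0,0,0,1],[0,0,-3.8,0,0,0,1],[0,0,-2.9,0,0,0,1],[0,0,0,0,0,0,1],[0,0,0,0,0,0,1]]'
python3 -c "
from h import *
rail(13,70,90,22,-2,8.6)"
```

```text
t: 26.82
tcp_pos: [0.6086, -0.2238, 0.0224]
tool_rot: [-0.061, 0.998, -0.0, 0.0]
force: [0.1, 0.6, 5.4]
grip_width: 0.0392
finger_force: 60.6
t: 27.4
tcp_pos: [0.6088, -0.2239, 0.1786]
tool_rot: [-0.061, 0.998, -0.001, 0.001]
force: [-0.1, 0.2, -1.9]
grip_width: 0.0391
finger_force: 60.6
[0.5626 0.2935 0.1434] shift [-1.66 51.92  3.44] turn [-1.4 12.1 12.2] | shift in new axes [ 8.45 51.09  5.39]
```

```bash
python3 -m creep '[[0,0,0,-0.7,6.05,6.1,1],[0,0,0,-0.7,6.05,6.1,1],[0.65,3.93,0,0,0,0,1],[0.65,3.93,0,0,0,0,1],[0.65,3.93,0,0,0,0,1],[0.65,3.93,0,0,0,0,1],[0.65,3.93,0,0,0,0,1],[0.65,3.93,0,0,0,0,1],[0.65,3.93,0,0,0,0,1],[0.65,3.93,0,0,0,0,1]]'|tail -1
python3 -m creep '[[0.65,3.93,0,0,0,0,1],[0.65,3.93,0,0,0,0,1],[0.65,3.93,0,0,0,0,1],[0.65,3.93,0,0,0,0,1],[0.65,3.93,0,0,0,0,1],[0,0,1.5,0,0,0,1],[0,0,1.5,0,0,0,1],[0,0,0,0,0,0,1],[0,0,0,0,0,0,1],[0,0,0,0,0,0,1]]'|tail -1
python3 -c "
from h import *
where(-2,7.4);rail(12,14,90,22,-2,7.4)"
```

```text
finger_force: 60.7
finger_force: 60.9
origin in rail mm [ 4.4 86.4 94.4] phi/yaw [ 0.3 20.1  2. ] F rail [0.  0.3 0.2] w 0.039
[0.571  0.2927 0.0869] shift [-3.51  0.25  7.28] turn [-0.1  1.9  2. ] | shift in new axes [-3.74  0.37  7.16]
```

```bash
W='python3 -c "from h import *;where(-2,7.4)"'
python3 -m creep '[[0,0,0,-0.1,1.9,2,1],[-0.8,0.1,1.5,0,0,0,1],[-0.8,0.1,1.5,0,0,0,1],[-0.8,0.1,1.5,0,0,0,1],[-0.8,0.07,1.5,0,0,0,1],[-0.54,0,1.16,0,0,0,1],[0,0,0,0,0,0,1],[0,0,0,0,0,0,1],[0,0,0,0,0,0,1]]'>/dev/null; eval $W
python3 -c "
from h import *
rail(11,5.2,90,22,-2,7.4)"
```

```text
origin in rail mm [12.2 90.5 14.9] phi/yaw [ 0.  21.9  0.1] F rail [-0.8 -0.5 -0.3] w 0.0389
[0.5715 0.2926 0.0781] shift [-0.25 -0.05  0.94] turn [-0.   0.1  0.1] | shift in new axes [-0.25 -0.05  0.94]
```

```bash
W='python3 -c "from h import *;where(-2,7.4)"'
python3 -m creep '[[-0.12,0,0.45,0,0.1,0.1,1],[-0.13,0,0.44,0,0,0,1],[0,0,0.04,0,0,0,1],[0,0,0,0,0,0,1],[0,0,0,0,0,0,1]]'>/dev/null; eval $W
python3 -m creep '[[0.28,0,0.11,0,0,0,1],[0.28,0,0.11,0,0,0,1],[0.28,0,0.11,0,0,0,1],[0,0,0,0,0,0,1],[0,0,0,0,0,0,1]]'>/dev/null; eval $W
python3 -m creep '[[0.1,0,0.04,0,0,0,1],[0,0,0,0,0,0,1]]'>/dev/null; eval $W
python3 -m creep '[[0.1,0,0.04,0,0,0,1],[0,0,0,0,0,0,1]]'>/dev/null; eval $W
```

```text
origin in rail mm [10.6 90.5  4.5] phi/yaw [-0.  22.1 -0. ] F rail [ 0.2 -0.5 -1.6] w 0.039
origin in rail mm [ 1.3 90.5  4.6] phi/yaw [-0.  22.1 -0. ] F rail [ 0.4 -0.3 -1.2] w 0.0389
origin in rail mm [ 0.5 90.4  4.6] phi/yaw [-0.  22.1 -0. ] F rail [-0.  -0.3 -1.4] w 0.0388
origin in rail mm [ 0.2 90.4  4.6] phi/yaw [-0. 22. -0.] F rail [ 5.3  1.2 -3.1] w 0.0392
```

```bash
W='python3 -c "from h import *;where(-2,7.4)"'
python3 -m creep '[[0.08,0,0.03,0,0,0,1],[0.03,0,0.09,0,-3.67,0,1],[0.035,0,0.09,0,-3.67,0,1],[0,0,0,0,0,0,1]]'>/dev/null; eval $W
python3 -m creep '[[0.04,0,0.09,0,-3.67,0,1],[0.045,0,0.09,0,-3.67,0,1],[0,0,0,0,0,0,1]]'>/dev/null; eval $W
python3 -m creep '[[0.05,0,0.09,0,-3.67,0,1],[0,0,0,0,0,0,1]]'>/dev/null; eval $W
python3 -m creep '[[0.05,0,0.09,0,-3.67,0,1],[0,0,0,0,0,0,1],[0,0,0,0,0,0,1]]'>/dev/null; eval $W
python3 -m creep '[[0,0,0.06,0,0,0,1],[0,0,0,0,0,0,1]]'>/dev/null; eval $W
python3 -m creep '[[0,0,0.06,0,0,0,1],[0,0,0,0,0,0,1]]'>/dev/null; eval $W
```

```text
origin in rail mm [-0.6 90.6  3.3] phi/yaw [ 0.  14.3  0. ] F rail [ 16.    2.4 -14.7] w 0.0391
origin in rail mm [-1.4 90.5  1.5] phi/yaw [-0.  7.  0.] F rail [ 14.1   2.3 -20.7] w 0.039
origin in rail mm [-1.4 90.5  1. ] phi/yaw [-0.   3.4  0. ] F rail [ 14.3   0.5 -14.3] w 0.039
origin in rail mm [-1.4 90.6  1. ] phi/yaw [-0.  -0.1  0. ] F rail [ 6.2 -0.1  1.5] w 0.0392
origin in rail mm [-1.2 90.6  0.7] phi/yaw [-0. -0. -0.] F rail [ 2.6 -1.1 11.8] w 0.039
origin in rail mm [-1.2 90.6  0.7] phi/yaw [ 0. -0. -0.] F rail [-1.8 -3.  20.8] w 0.0394
```

Press a bit more, release, and retreat to outside the left flap.

```bash
python3 -m creep '[[0,0,0.06,0,0,0,1],[0,0,0.06,0,0,0,1],[0,0,0,0,0,0,1],[0,0,-0.18,0,0,0,1],[0,0,0,0,0,0,0.5],[0,0,0,0,0,0,0.3],[0,0,0,0,0,0,0.2],[0,0,-2,0,0,0,0],[0,0,-4,0,0,0,0],[0,0,-4,0,0,0,0]]'
python3 - <<'E'
from h import *
plan((.512,-.04,.19),car(7.06),(0,0,-1))
E
```

```text
t: 33.15
tcp_pos: [0.5386, 0.2956, 0.1674]
tool_rot: [0.046, 0.995, -0.005, 0.084]
force: [0.0, 0.0, -0.2]
grip_width: 0.0855
finger_force: 0.0
shift [ -0.83 -33.67  -2.07] turn [ -1.2   9.7 -12.3] | shift in new axes [  6.77 -32.98  -2.26]
```

```bash
python3 -m creep '[[0,0,-1.5,-0.6,4.85,-6.15,1],[0,0,-1.2,-0.6,4.85,-6.15,1],[0.75,-3.66,0,0,0,0,1],[0.75,-3.66,0,0,0,0,1],[0.75,-3.66,0,0,0,0,1],[0.75,-3.66,0,0,0,0,1],[0.75,-3.66,0,0,0,0,1],[0.75,-3.66,0,0,0,0,1],[0.75,-3.66,0,0,0,0,1],[0.75,-3.66,0,0,0,0,1]]'|tail -1
python3 -m creep '[[0.75,-3.66,0,0,0,0,1],[0,0,0,0,0,0,1],[0,0,0,0,0,0,1],[0,0,0,0,0,0,1]]'
python3 - <<'E'
from h import *
snap("side","s6.png",(150,100,410,360),2.3)
blobs("pics/raw_s6.png",(190,250,282,350),1);blobs("pics/raw_s6.png",(190,250,282,350),1)
plan((.512,-.04,.1),car(7.06),(0,0,-1))
E
```

```text
finger_force: 0.0
t: 34.32
tcp_pos: [0.5029, -0.0381, 0.1933]
tool_rot: [-0.051, 0.999, 0.001, 0.009]
force: [-0.6, 0.3, 1.0]
grip_width: -0.0001
finger_force: 0.0
[197. 339.] [-7.5 82. ] [21.  30.5] 40.9
[273. 340.] [-100.9    7.2] [44.9  9.4] 89.2
[214. 331.] [-19.3  54.1] [11.2 36.4] 0.2
[228. 299.] [-2.5 -0.1] [27.9 31.9] 89.3
[250. 291.] [-19.7 -34.1] [30.6 11.1] 89.8
[252. 315.] [-46.8  -2. ] [ 37.4 161.4] 0.1
[262. 261.] [ -2.8 -90.2] [31.5 28. ] 1.2
[224. 289.] [18.1 -9. ] [101.5 144.9] 40.9
[197. 339.] [-7.5 82. ] [21.  30.5] 40.9
[273. 340.] [-100.9    7.2] [44.9  9.4] 89.2
[214. 331.] [-19.3  54.1] [11.2 36.4] 0.2
[228. 299.] [-2.5 -0.1] [27.9 31.9] 89.3
[250. 291.] [-19.7 -34.1] [30.6 11.1] 89.8
[252. 315.] [-46.8  -2. ] [ 37.4 161.4] 0.1
[262. 261.] [ -2.8 -90.2] [31.5 28. ] 1.2
[224. 289.] [18.1 -9. ] [101.5 144.9] 40.9
shift [-0.71 -0.33  9.35] turn [-0.   1.  -1.1] | shift in new axes [-0.87 -0.35  9.34]
```

View pics/s6.png

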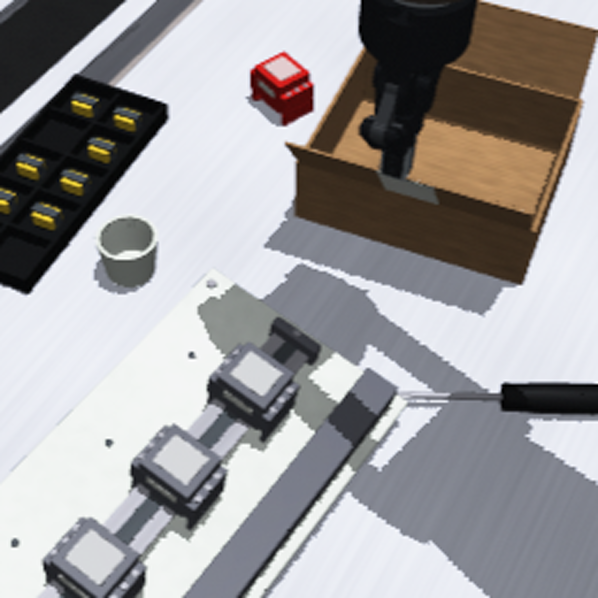

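Carton empty, three modules flat on the rail at (260,375), (183,458) and (95,555). Next I close the left flap from outside.

```bash
python3 -c "
from h import *
blobs('pics/raw_s6.png',(160,315,215,360),1)"
python3 -m creep '[[-0.87,-0.35,3,0,1,-1.1,1],[0,0,3.2,0,0,0,1],[0,0,3.1,0,0,0,1],[0,-1.5,0,0,0,0,1],[0,-1.5,0,0,0,0,1],[0,-1.5,0,0,0,0,1],[0,-1.5,0,0,0,0,1],[0,-1.5,0,0,0,0,1],[0,-1.5,0,0,0,0,1],[0,-1.5,0,0,0,0,1]]'
python3 -m creep '[[0,-1.5,0,0,0,0,1],[0,-1.5,0,0,0,0,1],[0,-1.2,0,0,0,0,1],[0,0,0,0,0,0,1],[0,0,0.7,0,0,0,1],[0,0,0.7,0,0,0,1],[0,0,0.4,0,0,0,1],[0,0,0,0,0,0,1],[0,0,0,0,0,0,1]]'
python3 - <<'E'
from h import *
plan((.512,-.04,.2),car(7.06),(0,0,-1));plan((.559,-.417,.2),car(7.06),(0,0,-1))
E
```

```text
[190. 341.] [-2.5 90.6] [27.8 32.3] 89.8
[210. 335.] [-18.9  60.6] [10.4 23.3] 6.7
[183. 336.] [ 8.6 88.8] [81.3 69.5] 38.9
t: 35.2
tcp_pos: [0.5261, -0.1444, 0.1011]
tool_rot: [-0.062, 0.998, -0.0, 0.001]
force: [0.1, 1.1, -0.6]
grip_width: -0.0
finger_force: 0.2
t: 35.95
tcp_pos: [0.5304, -0.1862, 0.0824]
tool_rot: [-0.062, 0.998, -0.0, 0.0]
force: [0.0, 0.3, -0.1]
grip_width: -0.0002
finger_force: 0.0
shift [  0.03  14.74 -11.76] turn [-0.  0.  0.] | shift in new axes [  0.03  14.74 -11.76]
shift [  0.   -23.26 -11.76] turn [-0.  0.  0.] | shift in new axes [ -0.   -23.26 -11.76]
```

```bash
python3 -m creep '[[0,0,-3.8,0,0,0,1],[0,0,-4,0,0,0,1],[0,0,-3.5,0,0,0,1],[0,-3.9,0,0,0,0,1],[0,-3.9,0,0,0,0,1],[0,-3.9,0,0,0,0,1],[0,-3.9,0,0,0,0,1],[0,-3.9,0,0,0,0,1],[0,-3.9,0,0,0,0,1],[0,0,0,0,0,0,1]]'|tail -1
python3 -m creep '[[0,0,0,0,0,0,1],[0,0,3.2,0,0,0,1],[0,0,3.2,0,0,0,1],[0,0,3.1,0,0,0,1],[0,0,0,0,0,0,1],[0,0,0,0,0,0,1]]'
python3 -m creep '[[0,1.5,0,0,0,0,1],[0,1.5,0,0,0,0,1],[0,1.5,0,0,0,0,1],[0,1.5,0,0,0,0,1],[0,1.5,0,0,0,0,1],[0,1.5,0,0,0,0,1],[0,1.5,0,0,0,0,1],[0,1.5,0,0,0,0,1],[0,1.5,0,0,0,0,1],[0,1.4,0,0,0,0,1]]'
python3 -c "
from h import *
plan((.540,-.268,.1),car(7.06),(0,0,-1))"
```

```text
finger_force: 0.0
t: 37.28
tcp_pos: [0.5591, -0.4176, 0.1009]
tool_rot: [-0.062, 0.998, 0.001, -0.0]
force: [0.3, -0.2, 1.1]
grip_width: -0.0
finger_force: 0.0
t: 38.12
tcp_pos: [0.5411, -0.2697, 0.1017]
tool_rot: [-0.061, 0.998, -0.001, 0.001]
force: [-1.2, -0.0, 0.2]
grip_width: 0.0002
finger_force: 0.1
shift [0.08 0.18 0.17] turn [-0.1  0.1 -0. ] | shift in new axes [0.08 0.18 0.17]
```

```bash
python3 -m creep '[[0,0,0.7,0,0,0,1],[0,0,0.7,0,0,0,1],[0,0,0.5,0,0,0,1],[0,0,0,0,0,0,1],[0,0,0,0,0,0,1],[0,0,-3,0,0,0,1],[0,0,-4,0,0,0,1],[0,0,-4,0,0,0,1],[0,0,-4,0,0,0,1],[0,0,-4,0,0,0,1]]'
python3 -m creep '[[4,0,0,0,0,0,1],[4,0,0,0,0,0,1],[4,0,0,0,0,0,1],[4,0,0,0,0,0,1],[0,0,0,0,0,0,1],[0,0,0,0,0,0,1]]'
python3 - <<'E'
from h import *
snap("side","s7.png")
E
```

```text
t: 38.95
tcp_pos: [0.5405, -0.2712, 0.2741]
tool_rot: [-0.061, 0.998, -0.0, 0.0]
force: [0.9, -0.8, -1.2]
grip_width: -0.0002
finger_force: 0.0
t: 39.45
tcp_pos: [0.3808, -0.2913, 0.2727]
tool_rot: [-0.06, 0.998, -0.001, 0.001]
force: [1.0, -0.6, 0.5]
grip_width: -0.0001
finger_force: 0.0
```

View pics/s7.png

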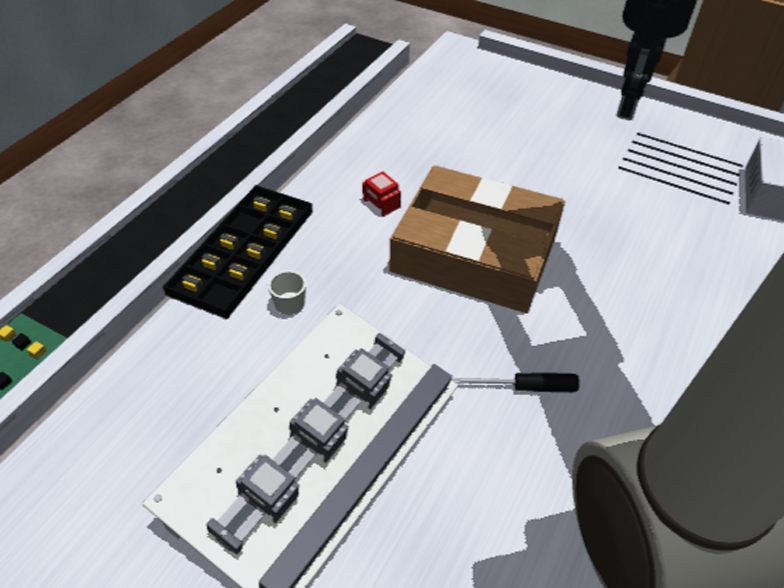

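All three modules are flat on the rail at (268,483), (320,425) and (365,375). Both flaps lie down over the carton at (470,235) and (495,190), the cup and screwdriver have not moved, and the robot is clear.

```bash
python3 -c "
from h import *
blobs('pics/raw_s7.png',(160,245,285,360),1)
print(r.job_done())"
```

```text
[277. 346.] [-119.6   17. ] [22.2 48.7] 0.0
[192. 340.] [-2.5 90.2] [26.7 31.5] 89.5
[271. 343.] [-100.8   13. ] [ 9.3 73.7] 0.2
[214. 331.] [-19.5  54.2] [10.7 34.1] 0.2
[229. 299.] [-2.9 -0.2] [31.1 26.7] 0.6
[249. 290.] [-19.7 -34.4] [10.4 30. ] 0.2
[249. 314.] [-46.6 -12.2] [207.4  37. ] 89.9
[260. 263.] [ -2.8 -90.4] [31.3 26.5] 1.4
[218. 294.] [11.6  7. ] [191.2 196.9] 40.5
the job is handed in; nothing more can be done
None
```

All three relay modules are on the rail and looked flat and square in the last camera check, both carton flaps are folded shut, the cup and screwdriver were left untouched, and the job is handed in; no verdict came back.

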